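# Stack the upper tier on a four-post laminate curing rack

### The arm

A 6-joint arm with a two-finger parallel gripper is mounted at the origin on the work surface. World frame = base frame: x ahead of the robot, y to its left, z up, the work surface at z = 0. Lengths are in m, angles in degrees, forces in N, time in s.
With the tool pointing down it reaches from about 0.25 to 0.775 m from the base axis. Payload 4 kg.
Tool frame: the origin (TCP) lies on the centre line of the jaws, within the pads' length; the fingertips stand 11 mm ahead of it and the grasp point (between the pads) lies 8 mm behind it; z points along the fingers, y is the line along which they close (so a half turn about z gives the same grasp; the last joint's range is limited). The gripper opens to 94 mm and grips with 3 to 60 N. Pads are 16 mm wide; open, the fingers measure 119 mm over their backs; the gripper's body (75 mm by 177 mm) begins 78 mm behind the grasp point.
Start: joints at [-5.907, 4.996, 78.535, -0, 96.463, -5.907], TCP at [0.55, -0, 0.217] pointing down, gripper open.
Joint ranges: [-177.83, 177.83], [-43.37, 116.18], [15.69, 146.23], [-61.86, 241.86], [9.47, 152.12], [-147.06, 147.06]. Speed limits (degrees/s): [159.86, 159.86, 180, 180, 180, 180].

### API

Orientations are given as a 3x3 rotation matrix whose columns are the frame's x, y, z axes.
In Python, from workcell import ctrl, vision, finder gives the robot as it stands.
- The arm moves only by the tool arm_command, never from a script. Its argument "targets" is a list of rows, each an object of numbers: "claw": the opening, from 0 (shut) to 1 (fully open); "dx", "dy", "dz": the shift along the tool's x, y, z in m; "ax", "ay", "az": the turn, a rotation vector about the tool's x, y, z in degrees. In form: [{"claw": .., "dx": .., "dy": .., "dz": .., "ax": .., "ay": .., "az": ..}, ...]. A call has 1 to 12 rows; each row is the pose to reach, as a shift and turn from the pose commanded when the call began, along the tool's axes at that moment; what a row does not reach only later rows make up. A row lasts 1/10 s, in which the tool goes at most 50 mm and 8.59 degrees, less where a joint would pass 70% of its speed; a pose out of reach is approached as far as the arm can. A call with a gripper value outside its range is refused whole. The fingers move at their own pace and stop on an object; "force" is the grip in N (left out, the last holds). Time passes only in rows, so rows that repeat a pose let the fingers close. It gives the time, the measured TCP pose, the force, the opening and the grip force at its end, in the units of the state.
- ctrl.get_obs(): the state, without advancing time (a new reading comes with each control period).
- vision.grab_frame(name): name is "scene" or "side" or "wrist"; returns the picture (400x640x3 uint8, red, green, blue); there is no depth.
- vision.camera_params(name): a dict with "vertical_fov" (degrees; the focal length in pixels is half the picture's height over the tangent of half this angle, whatever the lens; pixels are square), "cx", "cy" (the principal point, pixels), "k1" (the pictures are not rectified: a ray, as slopes to the right and down, at radius r is drawn at 1 + k1 r^2 times it, then the intrinsics apply), "extrinsics" (4x4, takes a point from world to camera coordinates). Camera axes: x right, y down, z forward; pixel columns grow to the right and rows downward; lengths in m; the calibration is good to about 2 mm. A picture is of the moment at which its call begins: read the wrist's pose just before it. camera_params takes no time and is no camera call; for the wrist camera it gives the pose at the moment of the call.
- ctrl.job_done(): hands the job in; it is judged then, once.
Trained networks look in the newest picture that a camera, given by its name, has taken for a name from the list of things; names that differ only in an ending like _2 or _b are one class to them, and where a whole thing is asked for, a point or a joint stands for the part that bears it (a point fixed in the world has none). Each returns a list of dicts, best first, with "confidence" (0 to 1); they miss things now and then, are a little off and sometimes report something else, mostly with a low value. They report only what shows in the picture. A call takes as long as a camera call.
- finder.regions_of(camera, name): "mask" (400x640 bool, what is visible of it).
- finder.pinpoint(camera, name): "at" ([x, y, z] in m, in the coordinates of the camera as it stood for that picture, good to about 4 mm: a listed point, or the origin of a listed thing).
The state is a dict: "time": time; "joint_pos": joint angles; "qvel": joint speeds; "effort": joint torques, N m; "tool_pos": TCP position; "orientation": TCP orientation; "force": force on the tool from outside, world axes, zero at the start; "wrist_torque": the same for the moment, N m; "grip_width": finger opening in m; "grasp_force": force on a finger pad.
Only numpy, scipy, OpenCV 4.12 (cv2) and the standard library are available. Lean on these libraries where they do the work, as an engineer would, in place of code of your own. Each camera call takes 0.05 s, during which the arm holds its last target. There are 200 camera calls.

### The job

Add the upper tier to the four-post curing rack: take the metal shelf that has a hole at each corner and stack it on the rack so that every corner hole goes over its own post and the shelf lies flat, fully down on the wooden runners, then let go. Lower it all the way before releasing it, and leave the other shelf, which has only two holes, where it is.

Things in the scene. Friction and masses are not known exactly. Their poses are not given: they have to be found in the camera images.
- shelf: Aluminium plate 190 (x) x 140 (y) x 6 mm, four 34 mm through holes at x = +-70, y = +-47. Dark steel bar handle along x over its middle: 84 mm long, 16 wide (y), 18 high, 32 to 50 mm above the plate's underside, on 10 mm legs at x = +-32. Loose, 0.3 to 0.6 kg, balanced on the handle's middle, flat on the bench. Origin: centre of the underside, z up. A half turn makes no difference.
- other_shelf: Bystander: a shelf of the same outline, metal and handle, but with only two 34 mm holes, one in the middle of each short end (x = +-70, y = 0 mm). Loose, flat on the bench, not to be moved. Origin: centre of the plate's underside.
- rack_seat (a point): Centre of the tops of the fixed rack's two wooden runners (46 mm wide, along y, at x = +-70), 50 mm above the bench: here the shelf's underside centre must lie. Four upright steel posts at x = +-70, y = +-47, 12 mm thick, rise 50 mm above the runners, the last 20 mm tapering to 6 mm. Axes: x along the rack's long side (base 206 x 156 mm), z up. A panel lies lower between the runners.

How it is judged (in metres and radians):
At the end, for the whole second after the job is handed in: The four-hole shelf lies at rest on the runners, a post through every hole: centre within 18 mm of the rack's, underside within 6 mm of the runners' tops, long side within 15 degrees of the rack's, tilt under 3.4 degrees; the two-hole shelf is within 30 mm of where it was (horizontal distance between shelf and rack_seat below 0.018 m and z of shelf in the frame of rack_seat between -0.006 and 0.006 m and angle between the x axis of shelf and the x axis of rack_seat, either way round below 0.26 rad and angle between shelf's own z axis and vertical below 0.06 rad and linear speed of shelf below 0.02 m/s and distance of other_shelf from where it was at the start of the episode below 0.03 m); the robot touches nothing.
It fails at once if the shelf is let go above the rack before it is all the way down (more than 15 mm above the runners) (horizontal distance between shelf and rack_seat below 0.1 m and z of shelf in the frame of rack_seat above 0.015 m and contact force between the fingers and shelf below 0.1 N).
It fails at once if the two-hole shelf is moved by more than 30 mm (distance of other_shelf from where it was at the start of the episode above 0.03 m).
It also fails if it takes over 40 s, if anything falls off the work surface, if the arm or the gripper's body presses on something with over 40 N, if the wrist force passes 120 N, or if a joint passes its speed limit or range.

## Working session

There is one attempt and no reset: what is moved stays moved. The work goes in short steps, Python scripts to look and compute and a tool call to move; the robot and the scene stay as the last step left them, time stands still between calls to the robot, and variables do not carry over. Pictures are saved under pics/ and viewed, at most 10 in all, crops included, and the job is handed in when it is done.

Besides the shell and the picture viewer there is one more tool, called after "Request:" as name(argument=value, ...), one argument or row to a line, values as JSON. arm_command: Moves the arm, as the interface text tells. Its arguments: {"type":"object","properties":{"targets":{"type":"array"},"force":{"type":"number"}},"required":["targets"]}

```bash
mkdir -p pics
cat > h.py <<'E'
from workcell import ctrl, vision, finder
import numpy as np, cv2
def grab(c,fn=None):
    P=vision.camera_params(c); im=vision.grab_frame(c)
    if fn: cv2.imwrite('pics/'+fn,im[:,:,::-1])
    return P,im
def toworld(P,p):
    E=np.array(P['extrinsics']); return np.linalg.inv(E)[:3]@np.r_[p,1]
def intr(P):
    f=200/np.tan(np.radians(P['vertical_fov'])/2)
    return np.array([[f,0,P['cx']],[0,f,P['cy']],[0,0,1]])
def dist(P):
    return np.array([P['k1'],0,0,0],float)
def proj(P,X):
    E=np.array(P['extrinsics'])
    return cv2.projectPoints(np.array(X,float).reshape(-1,1,3),cv2.Rodrigues(E[:3,:3])[0],E[:3,3],intr(P),dist(P))[0][:,0]
def onplane(P,uv,z):
    E=np.linalg.inv(np.array(P['extrinsics']))
    n=cv2.undistortPoints(np.array(uv,float).reshape(-1,1,2),intr(P),dist(P))[:,0]
    d=np.c_[n,np.ones(len(n))]@E[:3,:3].T; c=E[:3,3]
    return c+d*((z-c[2])/d[:,2])[:,None]
E
python3 - <<'E'
from h import *
o=ctrl.get_obs();print(o['tool_pos'],o['orientation'],o['force'])
ims=[]
for c in ['scene','side']:
    P,im=grab(c,c+'0.png')
    print(c,np.linalg.inv(P['extrinsics'])[:3].round(3).tolist(),P['vertical_fov'],P['k1'])
    for n in ['shelf','other_shelf','rack_seat']:
        for r in finder.pinpoint(c,n)[:3]: print(n,r['confidence'],toworld(P,r['at']).round(4))
E
```

```text
[5.49485949e-01 6.41769590e-05 2.15308407e-01] [[-1.72210148e-05  9.99997662e-01 -2.16211986e-03]
 [ 9.99999971e-01  1.77359195e-05  2.38129165e-04]
 [ 2.38166956e-04 -2.16211570e-03 -9.99997634e-01]] [-0.10724815 -0.18637432  0.45059298]
scene [[0.274, 0.792, -0.545, 0.967], [0.961, -0.235, 0.143, -0.122], [-0.014, -0.564, -0.826, 0.735]] 56.716778961148684 -0.017411829346972132
shelf 0.98 [ 4.657e-01 -3.123e-01  2.000e-04]
other_shelf 0.87 [0.5658 0.0035 0.0036]
rack_seat 0.78 [0.5505 0.3057 0.0507]
side [[0.999, -0.049, 0.017, 0.517], [-0.05, -0.793, 0.608, -0.523], [-0.016, -0.608, -0.794, 0.752]] 49.469960404398776 -0.06815213964286737
shelf 0.75 [ 0.4598 -0.316  -0.0005]
other_shelf 0.97 [ 0.5596  0.0057 -0.0009]
rack_seat 0.73 [0.5447 0.3039 0.052 ]
```

View pics/scene0.png

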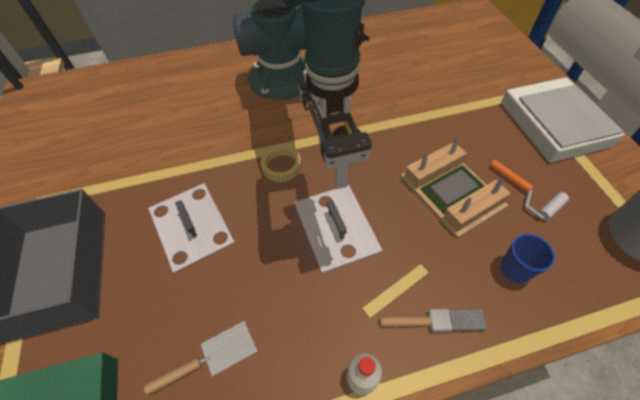

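View pics/side0.png

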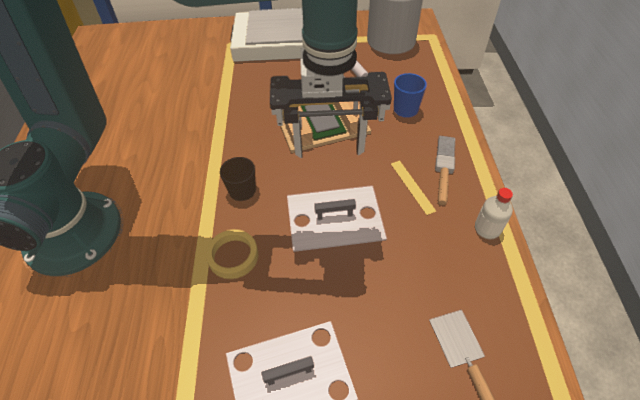

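Scene view: the four-hole shelf is at about (190,228), the two-hole shelf at (338,228) and the rack at (455,190). The four post tops are near (422,161), (455,145), (463,213) and (499,186). The finder results agree with this. Next I work out the yaw of the shelf and rack.

Run:
```python
from h import *
P=vision.camera_params('scene')
h=onplane(P,[(162,211),(199,194),(180,259),(221,238)],.006)
p=onplane(P,[(422,159),(455,142),(463,211),(499,184)],.1)
for q in (h,p):
    print(q.round(3).tolist(),q.mean(0).round(4))
    for a,b in ((0,1),(2,3),(0,2),(1,3)):
        d=q[b]-q[a];print(np.linalg.norm(d).round(3),np.degrees(np.arctan2(d[1],d[0])).round(1))
# runner edges z=.05
r=onplane(P,[(405,160),(463,146),(448,209),(507,181)],.05);print(r.round(3).tolist())
P=vision.camera_params('wrist');print(np.linalg.inv(P['extrinsics'])[:3].round(3).tolist(),P['vertical_fov'])
```

```text
[[0.41, -0.374, 0.006], [0.385, -0.286, 0.006], [0.548, -0.341, 0.006], [0.521, -0.249, 0.006]] [ 0.4661 -0.3124  0.006 ]
0.092 105.5
0.096 106.1
0.142 13.7
0.141 15.2
[[0.506, 0.224, 0.1], [0.48, 0.318, 0.1], [0.655, 0.246, 0.1], [0.616, 0.352, 0.1]] [0.5642 0.2852 0.1   ]
0.098 105.1
0.113 110.6
0.151 8.5
0.14 13.9
[[0.461, 0.211, 0.05], [0.459, 0.366, 0.05], [0.617, 0.247, 0.05], [0.586, 0.411, 0.05]]
[[1.0, 0.001, -0.0, 0.55], [0.001, -0.972, -0.236, 0.069], [-0.001, 0.236, -0.972, 0.384]] 62.59464084395151
```

Request:
arm_command(
  targets=[
    {"claw": 1,"dx": -0.312,"dy": -0.084,"dz": 0,"az": 75},
    {"claw": 1,"dx": -0.312,"dy": -0.084,"dz": 0,"az": 75},
    {"claw": 1,"dx": -0.312,"dy": -0.084,"dz": 0,"az": 75},
    {"claw": 1,"dx": -0.312,"dy": -0.084,"dz": 0,"az": 75},
    {"claw": 1,"dx": -0.312,"dy": -0.084,"dz": 0,"az": 75},
    {"claw": 1,"dx": -0.312,"dy": -0.084,"dz": 0,"az": 75},
    {"claw": 1,"dx": -0.312,"dy": -0.084,"dz": 0,"az": 75},
    {"claw": 1,"dx": -0.312,"dy": -0.084,"dz": 0,"az": 75},
    {"claw": 1,"dx": -0.312,"dy": -0.084,"dz": 0,"az": 75},
    {"claw": 1,"dx": -0.312,"dy": -0.084,"dz": 0,"az": 75},
    {"claw": 1,"dx": -0.312,"dy": -0.084,"dz": 0,"az": 75},
  ],
)

```text
$.targets[0]: bad value
```

Run:
```python
from h import *
o=ctrl.get_obs();print(o['time'],o['tool_pos'].round(4),o['orientation'].round(3))
P,im=grab('wrist','w1.png')
for r in finder.pinpoint('wrist','shelf')[:2]: print(r['confidence'],toworld(P,r['at']).round(4))
m=finder.regions_of('wrist','shelf')
print([(r['confidence'],r['mask'].sum()) for r in m])
```

```text
0.4 [0.5499 0.     0.2163] [[-0.  1. -0.]
 [ 1.  0.  0.]
 [ 0. -0. -1.]]
[(0.95, np.int64(2669)), (0.37, np.int64(18075))]
```

View pics/w1.png

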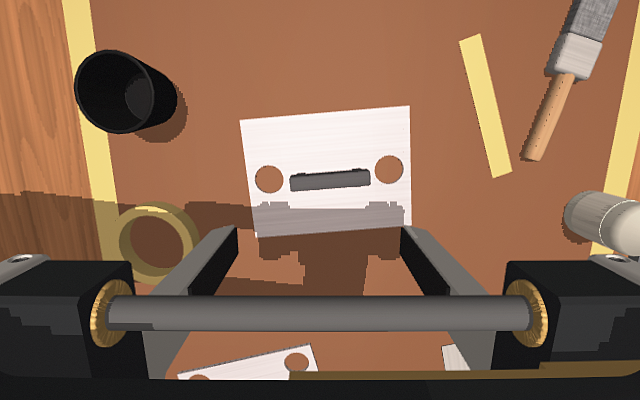

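The move was refused because rows need every field. The wrist view at the start shows the two-hole shelf centred near (328,175), so a shelf directly under the tool is visible. I resend the move with full rows.

Request:
arm_command(
  targets=[
    {"claw": 1,"dx": -0.312,"dy": -0.084,"dz": 0,"ax": 0,"ay": 0,"az": 75},
    {"claw": 1,"dx": -0.312,"dy": -0.084,"dz": 0,"ax": 0,"ay": 0,"az": 75},
    {"claw": 1,"dx": -0.312,"dy": -0.084,"dz": 0,"ax": 0,"ay": 0,"az": 75},
    {"claw": 1,"dx": -0.312,"dy": -0.084,"dz": 0,"ax": 0,"ay": 0,"az": 75},
    {"claw": 1,"dx": -0.312,"dy": -0.084,"dz": 0,"ax": 0,"ay": 0,"az": 75},
    {"claw": 1,"dx": -0.312,"dy": -0.084,"dz": 0,"ax": 0,"ay": 0,"az": 75},
    {"claw": 1,"dx": -0.312,"dy": -0.084,"dz": 0,"ax": 0,"ay": 0,"az": 75},
    {"claw": 1,"dx": -0.312,"dy": -0.084,"dz": 0,"ax": 0,"ay": 0,"az": 75},
    {"claw": 1,"dx": -0.312,"dy": -0.084,"dz": 0,"ax": 0,"ay": 0,"az": 75},
    {"claw": 1,"dx": -0.312,"dy": -0.084,"dz": 0,"ax": 0,"ay": 0,"az": 75},
    {"claw": 1,"dx": -0.312,"dy": -0.084,"dz": 0,"ax": 0,"ay": 0,"az": 75},
  ],
)

```text
time: 1.65
tool_pos: [0.466, -0.312, 0.2165]
orientation: [[0.965, 0.261, 0.0], [0.261, -0.965, 0.0], [0.0, 0.0, -1.0]]
force: [-0.2, -0.1, 0.5]
grip_width: 0.0941
grasp_force: 0.0
```

Run:
```python
from h import *
o=ctrl.get_obs();print(o['time'],o['tool_pos'].round(4),o['orientation'].round(3),o['joint_pos'])
P,im=grab('wrist','w2.png')
for r in finder.pinpoint('wrist','shelf')[:2]: print(r['confidence'],toworld(P,r['at']).round(4))
X=np.array([[x,y] for x in(-.07,.07) for y in(-.047,.047)]+[[0,0]])
a=np.radians(14.8);R=np.array([[np.cos(a),-np.sin(a)],[np.sin(a),np.cos(a)]])
print(proj(P,np.c_[X@R.T+[.466,-.3124],np.full(5,.006)]).round(0).tolist())
```

```text
1.65 [ 0.466  -0.312   0.2165] [[ 0.965  0.261  0.   ]
 [ 0.261 -0.965  0.   ]
 [ 0.     0.    -1.   ]] [-3.95925281e+01  6.37615716e+00  7.70338041e+01  3.27444671e-03
  9.65867539e+01  3.52712885e+01]
0.64 [ 0.4624 -0.3152 -0.0014]
[[358.0, 236.0], [281.0, 236.0], [362.0, 118.0], [278.0, 117.0], [320.0, 179.0]]
```

View pics/w2.png

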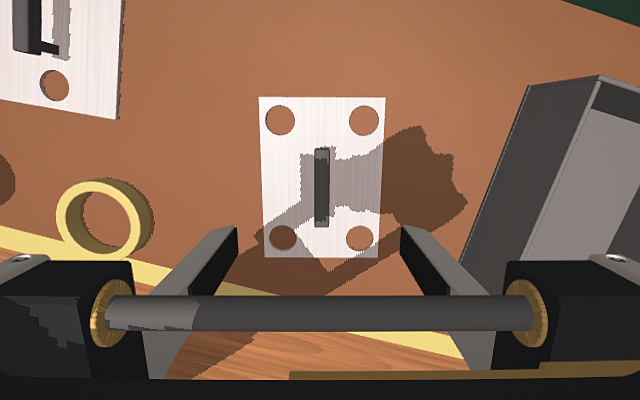

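Holes show at (280,120), (364,120), (283,237) and (359,237), within 2 px of prediction, so the pose is good to about 2 mm. I descend and grip.

Request:
arm_command(
  force=40,
  targets=[
    {"claw": 1,"dx": 0,"dy": 0.001,"dz": 0.05,"ax": 0,"ay": 0,"az": 0},
    {"claw": 1,"dx": -0.001,"dy": 0.001,"dz": 0.1,"ax": 0,"ay": 0,"az": 0},
    {"claw": 0.6,"dx": -0.001,"dy": 0.001,"dz": 0.145,"ax": 0,"ay": 0,"az": 0},
    {"claw": 0.6,"dx": -0.001,"dy": 0.001,"dz": 0.17,"ax": 0,"ay": 0,"az": 0},
    {"claw": 0.5,"dx": -0.001,"dy": 0.001,"dz": 0.183,"ax": 0,"ay": 0,"az": 0},
    {"claw": 0.4,"dx": -0.001,"dy": 0.001,"dz": 0.183,"ax": 0,"ay": 0,"az": 0},
    {"claw": 0,"dx": -0.001,"dy": 0.001,"dz": 0.183,"ax": 0,"ay": 0,"az": 0},
    {"claw": 0,"dx": -0.001,"dy": 0.001,"dz": 0.183,"ax": 0,"ay": 0,"az": 0},
    {"claw": 0,"dx": -0.001,"dy": 0.001,"dz": 0.183,"ax": 0,"ay": 0,"az": 0},
    {"claw": 0,"dx": -0.001,"dy": 0.001,"dz": 0.183,"ax": 0,"ay": 0,"az": 0},
    {"claw": 0,"dx": -0.001,"dy": 0.001,"dz": 0.183,"ax": 0,"ay": 0,"az": 0},
    {"claw": 0,"dx": -0.001,"dy": 0.001,"dz": 0.183,"ax": 0,"ay": 0,"az": 0},
  ],
)

```text
time: 2.95
tool_pos: [0.4655, -0.3136, 0.0339]
orientation: [[0.966, 0.259, 0.001], [0.259, -0.966, -0.001], [0.0, 0.001, -1.0]]
force: [0.0, -1.6, -0.9]
grip_width: 0.0177
grasp_force: 0.9
```

Request:
arm_command(
  targets=[
    {"claw": 0,"dx": 0,"dy": 0,"dz": 0,"ax": 0,"ay": 0,"az": 0},
    {"claw": 0,"dx": 0,"dy": 0,"dz": 0,"ax": 0,"ay": 0,"az": 0},
    {"claw": 0,"dx": 0,"dy": 0,"dz": 0,"ax": 0,"ay": 0,"az": 0},
    {"claw": 0,"dx": 0,"dy": 0,"dz": -0.01,"ax": 0,"ay": 0,"az": 0},
    {"claw": 0,"dx": 0,"dy": 0,"dz": -0.03,"ax": 0,"ay": 0,"az": 0},
    {"claw": 0,"dx": 0,"dy": 0,"dz": -0.06,"ax": 0,"ay": 0,"az": 0},
    {"claw": 0,"dx": 0,"dy": 0,"dz": -0.1,"ax": 0,"ay": 0,"az": 0},
    {"claw": 0,"dx": 0,"dy": 0,"dz": -0.15,"ax": 0,"ay": 0,"az": 0},
    {"claw": 0,"dx": 0,"dy": 0,"dz": -0.18,"ax": 0,"ay": 0,"az": 0},
    {"claw": 0,"dx": 0,"dy": 0,"dz": -0.2,"ax": 0,"ay": 0,"az": 0},
    {"claw": 0,"dx": 0,"dy": 0,"dz": -0.2,"ax": 0,"ay": 0,"az": 0},
  ],
)

```text
time: 4.05
tool_pos: [0.4662, -0.3136, 0.2372]
orientation: [[0.966, 0.259, 0.005], [0.259, -0.966, -0.003], [0.004, 0.004, -1.0]]
force: [1.0, -0.1, -3.0]
grip_width: 0.0157
grasp_force: 40.0
```

The grip holds at 40 N with about 3 N of weight. Now a closer look at the rack, with the arm out of the way.

Run:
```python
from h import *
out=[]
for c,(x,y) in (('scene',(395,125)),('side',(265,80))):
    P,im=grab(c,c+'1.png')
    for r in finder.pinpoint(c,'rack_seat')[:1]: print(c,r['confidence'],toworld(P,r['at']).round(4))
    out.append(cv2.resize(im[y:y+120,x:x+130],None,fx=3,fy=3,interpolation=cv2.INTER_CUBIC))
cv2.imwrite('pics/rack.png',np.hstack(out)[:,:,::-1])
```

```text
scene 0.69 [0.5507 0.3033 0.0514]
side 0.94 [0.5496 0.2994 0.0533]
```

View pics/rack.png

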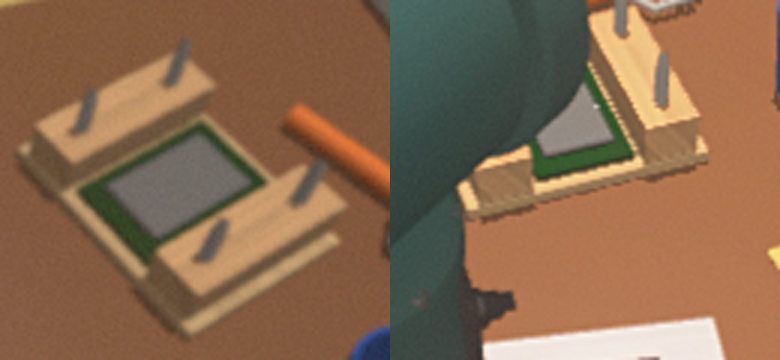

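Crop (3x, origin at scene pixel (395,125)): post bases at (82,128), (172,80), (207,257) and (300,200), tops at (90,92), (183,44), (221,224) and (319,164). In the side view the front-right post runs from base (356,115) to top (356,98). I fit the pose to these.

Run:
```python
from h import *
from scipy.optimize import least_squares
S=vision.camera_params('scene');D=vision.camera_params('side')
b=np.array([(82,128),(172,80),(207,257),(300,200)])/3+[395,125]
t=np.array([(90,92),(183,44),(221,224),(319,164)])/3+[395,125]
d=np.array([(355.7,114.7),(356,98.3)])
L=np.array([(-.07,-.047),(-.07,.047),(.07,-.047),(.07,.047)])
def W(p,z):
    c,s=np.cos(p[2]),np.sin(p[2]);return np.c_[L@np.array([[c,s],[-s,c]])+p[:2],np.full(4,z)]
def f(p,side=True):
    r=[proj(S,W(p,.052))-b,proj(S,W(p,.099))-t]
    if side: r.append(np.array([proj(D,W(p,.052))[2],proj(D,W(p,.099))[2]])-d)
    return np.concatenate(r).ravel()
for s in (True,False):
    q=least_squares(f,[.55,.303,.2],args=(s,),x_scale=[.01,.01,.1]);print(q.x[:2].round(4),np.degrees(q.x[2]).round(2),q.fun.round(1))
```

```text
[0.5511 0.3007] 14.94 [-1.   0.3 -0.7  0.6 -1.6  0.1 -1.2  0.7  0.5 -0.9  1.  -0.9  0.3 -1.1
  0.3  0.   0.7 -2.2  1.4 -1.3]
[0.5518 0.3011] 15.53 [-0.9  0.7 -0.8  0.7 -0.9  0.3 -0.8  0.6  0.6 -0.5  0.9 -0.8  1.1 -0.9
  0.7 -0.1]
```

The fit gives the rack at (0.551, 0.301) with a yaw of 15°, the same as the tool's present yaw. I carry the shelf over.

Request:
arm_command(
  targets=[
    {"claw": 0,"dx": 0.008,"dy": -0.019,"dz": 0,"ax": 0,"ay": 0,"az": 0},
    {"claw": 0,"dx": 0.021,"dy": -0.05,"dz": 0,"ax": 0,"ay": 0,"az": 0},
    {"claw": 0,"dx": 0.037,"dy": -0.088,"dz": 0,"ax": 0,"ay": 0,"az": 0},
    {"claw": 0,"dx": 0.055,"dy": -0.13,"dz": 0,"ax": 0,"ay": 0,"az": 0},
    {"claw": 0,"dx": 0.073,"dy": -0.173,"dz": 0,"ax": 0,"ay": 0,"az": 0},
    {"claw": 0,"dx": 0.091,"dy": -0.216,"dz": 0,"ax": 0,"ay": 0,"az": 0},
    {"claw": 0,"dx": 0.109,"dy": -0.259,"dz": 0,"ax": 0,"ay": 0,"az": 0},
    {"claw": 0,"dx": 0.127,"dy": -0.302,"dz": 0,"ax": 0,"ay": 0,"az": 0},
    {"claw": 0,"dx": 0.145,"dy": -0.345,"dz": 0,"ax": 0,"ay": 0,"az": 0},
    {"claw": 0,"dx": 0.163,"dy": -0.388,"dz": 0,"ax": 0,"ay": 0,"az": 0},
    {"claw": 0,"dx": 0.181,"dy": -0.43,"dz": 0,"ax": 0,"ay": 0,"az": 0},
    {"claw": 0,"dx": 0.193,"dy": -0.458,"dz": 0,"ax": 0,"ay": 0,"az": 0},
  ],
)

```text
time: 5.45
tool_pos: [0.5319, 0.1821, 0.2308]
orientation: [[0.965, 0.261, -0.005], [0.261, -0.965, 0.0], [-0.004, -0.001, -1.0]]
force: [0.0, -0.8, -3.6]
grip_width: 0.0157
grasp_force: 40.0
```

Request:
arm_command(
  targets=[
    {"claw": 0,"dx": 0.014,"dy": -0.033,"dz": 0,"ax": 0,"ay": 0,"az": 0},
    {"claw": 0,"dx": 0.028,"dy": -0.067,"dz": 0,"ax": 0,"ay": 0,"az": 0},
    {"claw": 0,"dx": 0.039,"dy": -0.092,"dz": 0,"ax": 0,"ay": 0,"az": 0},
    {"claw": 0,"dx": 0.045,"dy": -0.107,"dz": 0,"ax": 0,"ay": 0,"az": 0},
    {"claw": 0,"dx": 0.048,"dy": -0.114,"dz": 0,"ax": 0,"ay": 0,"az": 0},
    {"claw": 0,"dx": 0.048,"dy": -0.114,"dz": 0.02,"ax": 0,"ay": 0,"az": 0},
    {"claw": 0,"dx": 0.048,"dy": -0.114,"dz": 0.045,"ax": 0,"ay": 0,"az": 0},
    {"claw": 0,"dx": 0.048,"dy": -0.114,"dz": 0.065,"ax": 0,"ay": 0,"az": 0},
    {"claw": 0,"dx": 0.048,"dy": -0.114,"dz": 0.075,"ax": 0,"ay": 0,"az": 0},
    {"claw": 0,"dx": 0.048,"dy": -0.114,"dz": 0.08,"ax": 0,"ay": 0,"az": 0},
    {"claw": 0,"dx": 0.048,"dy": -0.114,"dz": 0.08,"ax": 0,"ay": 0,"az": 0},
  ],
)

```text
time: 6.55
tool_pos: [0.55, 0.301, 0.1532]
orientation: [[0.966, 0.258, -0.001], [0.258, -0.966, -0.001], [-0.001, 0.0, -1.0]]
force: [0.9, -0.5, -4.0]
grip_width: 0.0156
grasp_force: 40.0
```

Run:
```python
from h import *
o=ctrl.get_obs();print(o['time'],o['tool_pos'].round(4),o['orientation'].round(3).tolist(),o['force'])
out=[]
for c,(x,y) in (('scene',(370,90)),('side',(265,50))):
    P,im=grab(c,c+'2.png')
    for r in finder.pinpoint(c,'shelf')[:2]: print(c,r['confidence'],toworld(P,r['at']).round(4))
    out.append(cv2.resize(im[y:y+150,x:x+160],None,fx=2.5,fy=2.5,interpolation=cv2.INTER_CUBIC))
P,im=grab('wrist','w3.png');out.append
cv2.imwrite('pics/hov.png',np.vstack([np.hstack(out),np.zeros((0,800,3),np.uint8)])[:,:,::-1])
for r in finder.pinpoint('wrist','shelf')[:2]: print('w',r['confidence'],toworld(P,r['at']).round(4))
```

```text
6.55 [0.55   0.301  0.1532] [[0.966, 0.258, -0.001], [0.258, -0.966, -0.001], [-0.001, 0.0, -1.0]] [ 0.86184219 -0.48989236 -4.02571102]
scene 0.69 [0.5501 0.3018 0.1207]
side 0.71 [0.5456 0.3005 0.1174]
w 0.94 [0.5478 0.3005 0.1184]
```

View pics/hov.png

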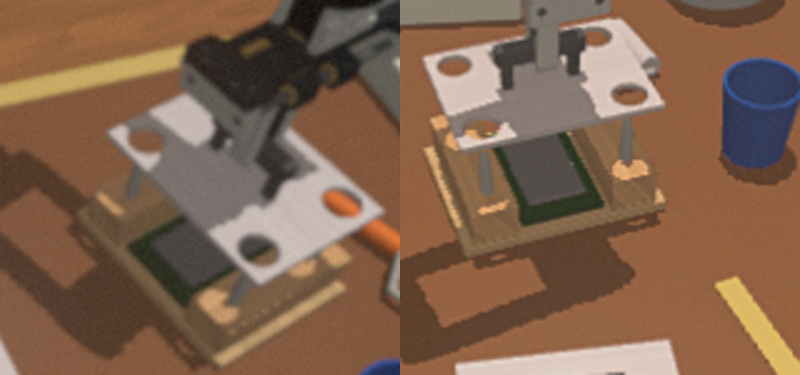

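View pics/w3.png

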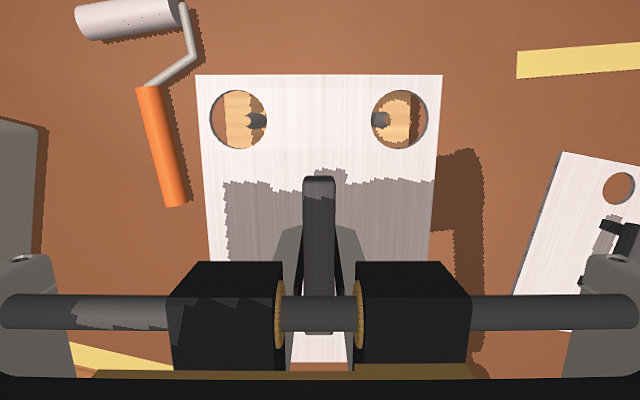

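Through the wrist view the far posts show in their holes: the left tip is near (249,120) in the hole at (238,119), the right tip near (388,120) in the hole at (400,119). That is symmetric. I check it against the projection.

Run:
```python
from h import *
P=vision.camera_params('wrist')
L=np.array([(.07,.047),(.07,-.047)])
def W(x,y,a,z):
    c,s=np.cos(a),np.sin(a);return np.c_[L@np.array([[c,s],[-s,c]])+[x,y],np.full(2,z)]
print('tips',proj(P,W(.5513,.301,.262,.1)).round(0).tolist(),'base',proj(P,W(.5513,.301,.262,.05)).round(0).tolist())
print('holes',proj(P,W(.55,.301,.262,.1255)).round(0).tolist())
```

```text
tips [[250.0, 116.0], [393.0, 116.0]] base [[263.0, 117.0], [379.0, 117.0]]
holes [[241.0, 118.0], [402.0, 118.0]]
```

Aligned within about 2 mm, against ±11 mm clearance. I lower most of the way.

Request:
arm_command(
  targets=[
    {"claw": 0,"dx": 0,"dy": 0,"dz": 0.01,"ax": 0,"ay": 0,"az": 0},
    {"claw": 0,"dx": 0,"dy": 0,"dz": 0.02,"ax": 0,"ay": 0,"az": 0},
    {"claw": 0,"dx": 0,"dy": 0,"dz": 0.03,"ax": 0,"ay": 0,"az": 0},
    {"claw": 0,"dx": 0,"dy": 0,"dz": 0.04,"ax": 0,"ay": 0,"az": 0},
    {"claw": 0,"dx": 0,"dy": 0,"dz": 0.05,"ax": 0,"ay": 0,"az": 0},
    {"claw": 0,"dx": 0,"dy": 0,"dz": 0.057,"ax": 0,"ay": 0,"az": 0},
    {"claw": 0,"dx": 0,"dy": 0,"dz": 0.062,"ax": 0,"ay": 0,"az": 0},
    {"claw": 0,"dx": 0,"dy": 0,"dz": 0.065,"ax": 0,"ay": 0,"az": 0},
    {"claw": 0,"dx": 0,"dy": 0,"dz": 0.065,"ax": 0,"ay": 0,"az": 0},
  ],
)

```text
time: 7.75
tool_pos: [0.5499, 0.3016, 0.0881]
orientation: [[0.966, 0.259, -0.0], [0.259, -0.966, -0.0], [-0.0, 0.0, -1.0]]
force: [0.0, -0.1, -2.8]
grip_width: 0.0155
grasp_force: 40.0
```

Request:
arm_command(
  targets=[
    {"claw": 0,"dx": 0,"dy": 0,"dz": 0.001,"ax": 0,"ay": 0,"az": 0},
    {"claw": 0,"dx": 0,"dy": 0,"dz": 0.002,"ax": 0,"ay": 0,"az": 0},
    {"claw": 0,"dx": 0,"dy": 0,"dz": 0.002,"ax": 0,"ay": 0,"az": 0},
  ],
)

```text
time: 8.05
tool_pos: [0.5502, 0.3017, 0.0868]
orientation: [[0.966, 0.259, 0.001], [0.259, -0.966, 0.0], [0.001, -0.0, -1.0]]
force: [-0.4, 0.9, -3.7]
grip_width: 0.0156
grasp_force: 40.0
```

Still no contact. I continue in small steps.

Request:
arm_command(
  targets=[
    {"claw": 0,"dx": 0,"dy": 0,"dz": 0.001,"ax": 0,"ay": 0,"az": 0},
    {"claw": 0,"dx": 0,"dy": 0,"dz": 0.002,"ax": 0,"ay": 0,"az": 0},
    {"claw": 0,"dx": 0,"dy": 0,"dz": 0.002,"ax": 0,"ay": 0,"az": 0},
  ],
)

```text
time: 8.35
tool_pos: [0.5499, 0.3016, 0.0843]
orientation: [[0.966, 0.259, -0.0], [0.259, -0.966, -0.0], [-0.0, 0.0, -1.0]]
force: [-0.6, -1.0, -2.8]
grip_width: 0.0158
grasp_force: 40.0
```

Request:
arm_command(
  targets=[
    {"claw": 0,"dx": 0,"dy": 0,"dz": 0.001,"ax": 0,"ay": 0,"az": 0},
    {"claw": 0,"dx": 0,"dy": 0,"dz": 0.001,"ax": 0,"ay": 0,"az": 0},
  ],
)

```text
time: 8.55
tool_pos: [0.5502, 0.3017, 0.0839]
orientation: [[0.966, 0.259, 0.0], [0.259, -0.966, 0.0], [0.0, 0.0, -1.0]]
force: [-0.1, 0.4, -1.9]
grip_width: 0.0153
grasp_force: 40.0
```

Request:
arm_command(
  targets=[
    {"claw": 0,"dx": 0,"dy": 0,"dz": 0.001,"ax": 0,"ay": 0,"az": 0},
    {"claw": 0,"dx": 0,"dy": 0,"dz": 0.001,"ax": 0,"ay": 0,"az": 0},
  ],
)

```text
time: 8.75
tool_pos: [0.5502, 0.3017, 0.0839]
orientation: [[0.966, 0.259, 0.001], [0.259, -0.966, 0.0], [0.001, -0.0, -1.0]]
force: [-2.8, -1.6, 3.5]
grip_width: 0.0154
grasp_force: 40.0
```

Contact: the tool stopped at z 0.0839 and the weight is taken up. I release and retreat upward.

Request:
arm_command(
  targets=[
    {"claw": 0.5,"dx": 0,"dy": 0,"dz": 0,"ax": 0,"ay": 0,"az": 0},
    {"claw": 0.5,"dx": 0,"dy": 0,"dz": 0,"ax": 0,"ay": 0,"az": 0},
    {"claw": 0.5,"dx": 0,"dy": 0,"dz": 0,"ax": 0,"ay": 0,"az": 0},
    {"claw": 0.5,"dx": 0,"dy": 0,"dz": 0,"ax": 0,"ay": 0,"az": 0},
    {"claw": 0.5,"dx": 0,"dy": 0,"dz": -0.01,"ax": 0,"ay": 0,"az": 0},
    {"claw": 0.5,"dx": 0,"dy": 0,"dz": -0.03,"ax": 0,"ay": 0,"az": 0},
    {"claw": 0.5,"dx": 0,"dy": 0,"dz": -0.07,"ax": 0,"ay": 0,"az": 0},
    {"claw": 0.5,"dx": 0,"dy": 0,"dz": -0.11,"ax": 0,"ay": 0,"az": 0},
    {"claw": 0.5,"dx": 0,"dy": 0,"dz": -0.14,"ax": 0,"ay": 0,"az": 0},
    {"claw": 0.5,"dx": 0,"dy": 0,"dz": -0.15,"ax": 0,"ay": 0,"az": 0},
    {"claw": 0.5,"dx": 0,"dy": 0,"dz": -0.15,"ax": 0,"ay": 0,"az": 0},
  ],
)

```text
time: 9.85
tool_pos: [0.5509, 0.302, 0.2349]
orientation: [[0.966, 0.259, 0.004], [0.259, -0.966, 0.002], [0.005, -0.001, -1.0]]
force: [-0.0, 0.6, 0.0]
grip_width: 0.047
grasp_force: 0.0
```

Run:
```python
from h import *
out=[]
for c,(x,y) in (('scene',(370,90)),('side',(265,50))):
    P,im=grab(c,c+'3.png')
    for n in ('shelf','other_shelf'):
        for r in finder.pinpoint(c,n)[:1]: print(c,n,r['confidence'],toworld(P,r['at']).round(4))
    out.append(cv2.resize(im[y:y+150,x:x+160],None,fx=2.5,fy=2.5,interpolation=cv2.INTER_CUBIC))
cv2.imwrite('pics/end.png',np.hstack(out)[:,:,::-1])
```

```text
scene shelf 0.63 [0.5483 0.3006 0.0516]
scene other_shelf 0.6 [0.5607 0.0029 0.0029]
side shelf 0.65 [0.5469 0.3008 0.0491]
side other_shelf 0.89 [5.603e-01 5.300e-03 4.000e-04]
```

View pics/end.png

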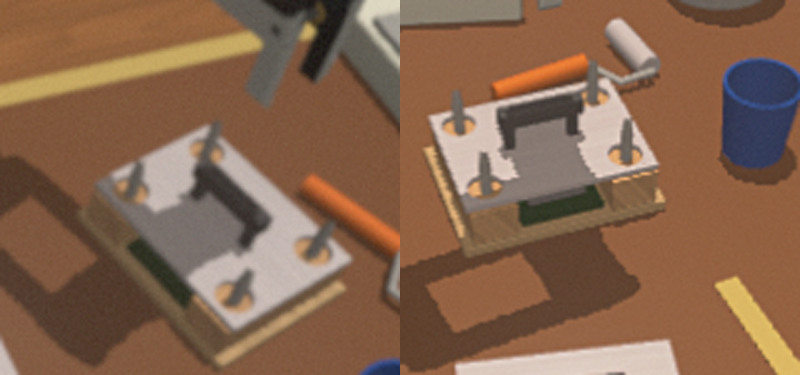

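All four posts stand through their holes (side crop: (458,115), (595,85), (485,178) and (626,145)). The shelf is flat on the runners at z ≈ 0.050, and the gripper is clear.

```bash
python3 -c "
from workcell import ctrl
print(ctrl.job_done())"
```

```text
the job is handed in; nothing more can be done
None
```

The four-hole shelf is down flat on the runners with a post through every hole and released, the two-hole shelf has not moved, and the job is handed in; no verdict was returned.

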